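# Slide the tall flask into the empty bay of the hallway rack

### The arm

A 6-joint arm with a two-finger parallel gripper is mounted at the origin on the work surface. World frame = base frame: x ahead of the robot, y to its left, z up, the work surface at z = 0. Lengths are in mm, angles in rad, forces in N, time in s.
With the tool pointing down it reaches from about 350 to 925 mm from the base axis. Payload 6.4 kg.
Tool frame: the origin (TCP) lies at the very end of the fingers, on their centre line; the grasp point (between the pads) lies env.grip_point_offset behind it (env.grip_point_offset is the distance from the TCP to the grasp point, in mm); z points along the fingers, y is the line along which they close (so a half turn about z gives the same grasp; the last joint's range is limited). The gripper opens to 94 mm and grips with 3 to 60 N. Pads are 16 mm wide; open, the fingers measure 119 mm over their backs; the gripper's body (75 mm by 177 mm) begins 78 mm behind the grasp point.
Start: joints at [1.144, 0.245, 1.558, -0, 1.339, -0.174], TCP at [162.572, 629.352, 205.455] pointing down, gripper open.
Joint ranges: [-3.13, 3.13], [-1.02, 2.26], [0.13, 2.54], [-0.95, 4.09], [0.21, 2.88], [-2.74, 2.74]. Speed limits (rad/s): [2.57, 2.57, 3.14, 3.14, 3.14, 3.14].

### API

Orientations are given as a rotation vector (axis times angle).
In Python, from station import sensors, read_camera, env gives the robot as it stands.
- The arm moves only by the shell command python3 -m creep 'ROWS' [FORCE]. ROWS is JSON, a list of rows, each an object of numbers: "fingers": the closure, from -1 (fully open) to 1 (shut), so that 0 is half open; "x", "y", "z": the shift along the world's x, y, z normalised to -1 to 1, where 1 is 0.5 m; "twist": the turn about the world's z normalised to -1 to 1, where 1 is 10 degrees. A call has 1 to 12 rows; each row shifts and turns the commanded pose from where the row before left it; what a row does not reach is not made up. A row lasts 1/8 s, in which the tool goes at most 62.5 mm and 10.7 degrees, less where a joint would pass 70% of its speed; a pose out of reach is approached as far as the arm can. A call with a number of a shift or a turn outside -1 to 1 is refused whole. A call with a gripper value outside its range is refused whole. The fingers move at their own pace and stop on an object; FORCE is the grip in N (left out, the last holds). Time passes only in rows, so rows that do not move let the fingers close. It gives the time, the measured TCP pose, the force, the opening and the grip force at its end, in the units of the state.
- sensors.read_state(): the state, without advancing time (a new reading comes with each control period).
- read_camera(name): name is "side" or "top" or "wrist"; returns a dict with "img" (400x640x3 uint8, red, green, blue), "fx", "fy", "cx", "cy" (pixels), "origin" and "attitude" of the camera in the world. Camera axes: x right, y up, looking along -z (the intrinsics and any distortion apply to the point x, -y, -z); pixel columns grow to the right and rows downward; lengths in mm; the calibration is good to about 2 mm. A picture is of the moment at which its call begins. There is no depth.
- env.job_done(): hands the job in; it is judged then, once.
The state is a dict: "clock": time; "joint_pos": joint angles; "joint_velocities": joint speeds; "tau": joint torques, N m; "tool_pos": TCP position; "eef_rot": TCP orientation; "contact_force": force on the tool from outside, world axes, zero at the start; "ft_torque": the same for the moment, N m; "width": finger opening in mm; "finger_force": force on a finger pad.
Only numpy, scipy, OpenCV 4.12 (cv2) and the standard library are available. Lean on these libraries where they do the work, as an engineer would, in place of code of your own. Each camera call takes 0.05 s, during which the arm holds its last target. There are 200 camera calls.

### The job

Slide the tall steel flask that stands in front of the plywood rack into the rack's one empty bay, the bay with the cork sheet on its floor, until no part of the flask sticks out past the front edges of the bay. Push it gently, low on its body and below its middle, with the fingertips or the outside of the fingers only: do not grip or lift it, and let it slide upright all the way without tipping. Leave everything else where it stands, take the hand away and finish touching nothing.

Things in the scene. Friction and masses are not known exactly. Their poses are not given: they have to be found in the camera images.
- flask: The tall narrow flask to be pushed: brushed steel, black screw cap, standing in front of the rack. Body 76 mm in diameter up to 205 mm, then shoulder and cap (52 mm in diameter); 280 mm high, 0.4 to 0.75 kg, weight centred about 125 mm up. An upright hand meets it with the palm before the fingertips: lean the hand back by 30 degrees or more. Origin: centre of its underside.
- flask_low (a point): Point on the flask's axis 25 mm above its foot, the height to push at. The flat foot slides on the board with a friction coefficient of 0.5 to 0.7: pushed 35 mm up or lower the flask slides upright and stops when the push stops; pushed higher than about 50 mm it tips.
- rack: Low rack of 12 mm birch plywood, screwed down, with no floor of its own: four dividers and a back board, 80 mm high, make three bays open on top and in front, each 104 mm wide and 123 mm deep; 360 x 135 mm in all. Origin: centre of its underside. x points from the open front (edges at -67.5 mm) to the back board (inner face at +55.5 mm), y along the row (bay centres at -116, 0, +116 mm), z up.
- cork: Thin cork sheet 110 x 92 mm let in flat on the board on the floor of the one empty bay (no step: things slide onto it as on the board). Origin: centre of that bay's floor, midway between its dividers and between the front edges (61.5 mm towards -x) and the back board (61.5 mm towards +x). x points into the bay, away from its open front; y across the bay; z up.
- jar: Glass jar with a closed steel lid, 86 mm in diameter, 150 mm high, standing in one of the other bays. To be left alone. Origin: centre of its underside.
- shaker: Grey plastic shaker cup with a black lid, up to 88 mm in diameter, about 215 mm high, standing in the other occupied bay. To be left alone. Origin: centre of its underside.
- carabiner: Aluminium carabiner, 110 x 50 mm, 11 mm thick, lying flat on the board to the right (-y). To be left alone. Origin: its middle, on the board.
- bowl: White ceramic bowl, 136 mm across, 45 mm high, with the green massage ball in it, on the left (+y). To be left alone. Origin: centre of its underside.
- ball_center (a point): Centre of the green silicone massage ball, 64 mm in diameter, lying in the bowl. To be left alone.
- kettlebell_big: Larger blue vinyl kettlebell, 168 mm across, 224 mm high, 6 kg, on the right (-y). To be left alone. Origin: centre of its underside.
- kettlebell_small: Smaller blue vinyl kettlebell, 144 mm across, 193 mm high, 4 kg, on the right (-y). To be left alone. Origin: centre of its underside.
- tray_front (a point): Middle of the front board of the pull-out tray that holds the black push-up handles and stands part-way out of the plywood unit on the far left (+y); 36 mm above the board. To be left as it is.

How it is judged:
By the outcome, as a careful person would: the job done as asked, in the order asked, and still so for the second after the job is handed in, with the robot touching nothing.
It also fails if it takes over 67 s, if anything falls off the work surface, if the arm or the gripper's body presses on something with over 40 N, if the wrist force passes 120 N, or if a joint passes its speed limit or range.

## Working session

There is one attempt and no reset: what is moved stays moved. The work goes in short steps, Python scripts to look and compute and a shell command to move; the robot and the scene stay as the last step left them, time stands still between calls to the robot, and variables do not carry over. Pictures are saved under pics/ and viewed, at most 10 in all, crops included, and the job is handed in when it is done.

```bash
ls; mkdir -p pics; cat > h.py <<'E'
import numpy as np, cv2
from scipy.spatial.transform import Rotation as R
from station import sensors, read_camera, env
def att(c):
    a=np.array(c["attitude"],float)
    return a if a.shape==(3,3) else R.from_rotvec(a).as_matrix() if a.size==3 else R.from_quat(a).as_matrix()
def ray(c,u,v):
    d=np.array([(u-c["cx"])/c["fx"],-(v-c["cy"])/c["fy"],-1.0]); return att(c)@d
def onz(c,u,v,z):
    d=ray(c,u,v); o=np.array(c["origin"],float); return o+d*(z-o[2])/d[2]
def proj(c,p):
    q=att(c).T@(np.array(p,float)-np.array(c["origin"])); return c["cx"]+c["fx"]*q[0]/-q[2], c["cy"]-c["fy"]*q[1]/-q[2]
E
python3 - <<'E'
from h import *
for n in("top","side"):
    c=read_camera(n); print({k:v for k,v in c.items() if k!="img"})
    cv2.imwrite(f"pics/{n}0.png",c["img"][:,:,::-1])
print(sensors.read_state(), env.grip_point_offset)
E
```

```text
pics
{'fx': 511.40127018305134, 'fy': 511.40127018305134, 'cx': 328.04741633534115, 'cy': 195.29863519623544, 'origin': array([ 410.44134749,   40.03483197, 1765.81829535]), 'attitude': array([ 0.07580468, -0.06391474, -1.57902728])}
{'fx': 446.27132026615294, 'fy': 446.27132026615294, 'cx': 316.1043743728218, 'cy': 199.2457832468563, 'origin': array([ 149.08109176, -948.0152348 ,  851.66708261]), 'attitude': array([ 0.92132372, -0.18611873, -0.37767518])}
{'clock': 0.1, 'joint_pos': array([ 1.14389706e+00,  2.45730122e-01,  1.55887182e+00,  9.55376478e-06,
        1.33873631e+00, -1.74104294e-01]), 'joint_velocities': array([-0.00094313, -0.00144338, -0.00333193,  0.00044129, -0.0016182 ,
       -0.0004384 ]), 'tau': array([-7.24431357e-04, -4.16920280e+01, -3.15525520e+01,  6.86562527e-02,
        3.10246996e-02, -3.42625162e-05]), 'tool_pos': array([162.33803457, 628.84006372, 204.47550605]), 'eef_rot': array([-3.95969971e-01, -3.11600760e+00,  2.61434411e-03]), 'contact_force': array([ 0.30109939,  0.39165415, -0.22684439]), 'ft_torque': array([0.01771854, 0.0162107 , 0.03745856]), 'finger_force': 0.0, 'width': 93.8728281454576} 18.8
```

View pics/top0.png

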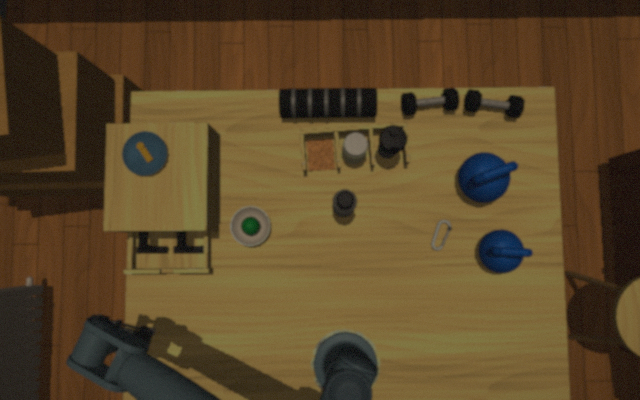

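View pics/side0.png

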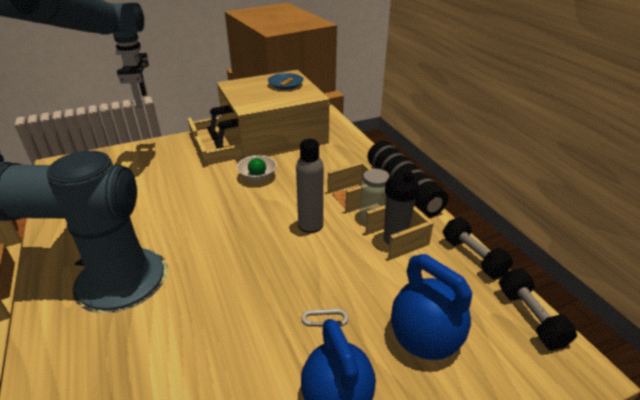

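The side view shows the flask foot at about (312,230), with the jar and shaker in the nearer bays. In the top view the flask cap is at about (344,197), the cork at (320,155), the jar at (356,147) and the shaker at (392,140). The empty bay is therefore the +y one.

```bash
python3 - <<'E'
from h import *
c=read_camera("top"); s=read_camera("side")
hsv=cv2.cvtColor(c["img"],cv2.COLOR_RGB2HSV)
print("cork px",hsv[155,320],"wood",hsv[300,250],"cap",hsv[197,344])
roi=np.zeros(hsv.shape[:2],bool); roi[130:180,300:342]=1
m=((hsv[...,0]<14)&(hsv[...,1]>90)&roi).astype(np.uint8)
cn=max(cv2.findContours(m,0,2)[0],key=cv2.contourArea); r=cv2.minAreaRect(cn); print(r)
b=cv2.boxPoints(r); print("cork corners",[onz(c,*p,0)[:2].round(0) for p in b],"ctr",onz(c,*r[0],0).round(1))
for p in[(306,175),(340,172),(372,168),(406,166)]: print("front top",onz(c,*p,80).round(0)[:2])
print("flask foot side", [onz(s,u,v,0).round(0)[:2] for u,v in((299,222),(312,231),(324,224))])
big=np.hstack([cv2.resize(c["img"][120:225,290:420],None,fx=3,fy=3,interpolation=2),cv2.resize(s["img"][130:235,280:410],None,fx=3,fy=3,interpolation=2)])
cv2.imwrite("pics/z1.png",big[:,:,::-1])
E
python3 -m creep -h | head -40
```

```text
cork px [ 14 162 113] wood [ 21 148 126] cap [ 9 61 42]
((321.5000305175781, 150.5), (2.8284268379211426, 1.4142134189605713), 45.0)
cork corners [array([727.,  79.]), array([730.,  76.]), array([723.,  69.]), array([720.,  72.])] ctr [725.2  74.1   0. ]
front top [629. 125.]
front top [638.  12.]
front top [650. -95.]
front top [ 656. -208.]
flask foot side [array([508.,  26.]), array([528., -28.]), array([573., -13.])]invalid input: not JSON, or not a number
```

View pics/z1.png

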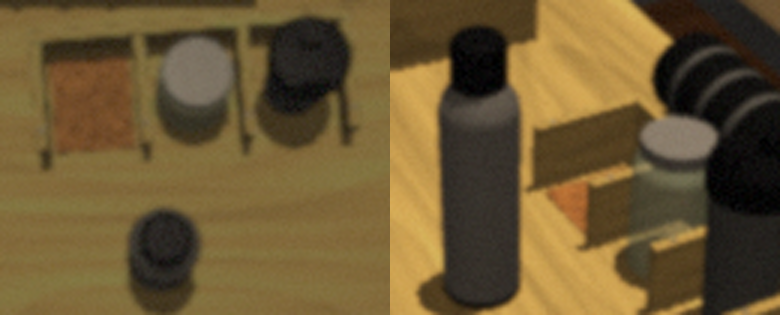

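The crop shows the cork centre at about (321,155) in the full image. The divider tops' front ends are at (305,171), (338,168), (371,166) and (406,164). The flask cap centre is at (345,199.5), and in the side view its axis is at u≈310.5 with the foot's near rim at v≈231.5.

```bash
cat > scene.py <<'E'
from h import *
c=read_camera("top"); s=read_camera("side")
print("cork",onz(c,321,155,0).round(0))
P=np.array([onz(c,*p,80)[:2] for p in[(305,170.7),(337.7,168.3),(371,166),(405.7,164)]]);print(P.round(0))
k=np.polyfit(P[:,1],P[:,0],1); print("yaw deg",np.degrees(np.arctan(-k[0])))
print("flask top", onz(c,345,199.5,280).round(0))
# side view: near rim -> rim point, centre 38 further along view azimuth
p=onz(s,310.5,231.5,0); d=p-np.array(s["origin"]); d[2]=0; d/=np.linalg.norm(d); print("flask side",(p+38*d).round(0))
E
python3 scene.py; python3 -m creep '[{"z":0.1},{"z":0.1},{"z":0.1},{"fingers":1},{"fingers":1}]'
```

```text
cork [709.  76.   0.]
[[ 644.  128.]
 [ 650.   19.]
 [ 657.  -92.]
 [ 663. -207.]]
yaw deg 3.2697604590577924
flask top [530.   1. 280.]
flask side [538.   7.  -0.]schema error: expected keys fingers, x, y, z, twist
```

```bash
cat > st.py <<'E'
from h import *
s=sensors.read_state(); M=R.from_rotvec(s["eef_rot"]).as_matrix()
print("t",round(s["clock"],2),"pos",s["tool_pos"].round(1),"z-axis",M[:,2].round(3),"y-axis",M[:,1].round(3),"q",s["joint_pos"].round(3),"F",s["contact_force"].round(1),"w",round(s["width"],1))
E
python3 -m creep '[{"fingers":1,"x":0,"y":0,"z":0.12,"twist":0},{"fingers":1,"x":0,"y":0,"z":0.12,"twist":0},{"fingers":1,"x":0,"y":0,"z":0.12,"twist":0},{"fingers":1,"x":0,"y":0,"z":0.12,"twist":0},{"fingers":1,"x":0,"y":0.1,"z":0,"twist":0},{"fingers":1,"x":0,"y":0.1,"z":0,"twist":0},{"fingers":1,"x":0,"y":0.1,"z":0,"twist":0},{"fingers":1,"x":0,"y":0.1,"z":0,"twist":0},{"fingers":1,"x":0,"y":0.1,"z":0,"twist":0}]'; python3 st.py
```

```text
clock: 1.42
tool_pos: [161.8, 866.5, 442.4]
eef_rot: [0.396, 3.116, 0.007]
contact_force: [-0.1, 1.1, 0.6]
width: 7.5
finger_force: 0.0
t 1.43 pos [161.8 866.5 442.4] z-axis [ 0.001  0.004 -1.   ] y-axis [0.25  0.968 0.004] q [ 1.258e+00  9.230e-01  1.830e-01  1.000e-03  2.031e+00 -6.000e-02] F [-0.1  1.1  0.6] w 7.5
```

```bash
python3 -m creep '[{"fingers":1,"x":0,"y":0.12,"z":0,"twist":0},{"fingers":1,"x":0,"y":0.12,"z":0,"twist":0},{"fingers":1,"x":0,"y":0.12,"z":0,"twist":0}]'; python3 st.py
```

```text
clock: 1.8
tool_pos: [142.4, 927.2, 385.1]
eef_rot: [0.395, 3.11, 0.148]
contact_force: [-0.2, 0.5, -0.1]
width: 0.2
finger_force: 0.0
t 1.8 pos [142.4 927.2 385.1] z-axis [ 0.015  0.093 -0.996] y-axis [0.249 0.964 0.094] q [ 1.295  1.023  0.128  0.011  1.897 -0.019] F [-0.2  0.5 -0.1] w 0.2
```

```bash
python3 -m creep '[{"fingers":1,"x":0,"y":0.12,"z":0,"twist":0},{"fingers":1,"x":0,"y":0.12,"z":0.0,"twist":0},{"fingers":1,"x":0,"y":0.12,"z":0.0,"twist":0}]'; python3 st.py;  python3 -m creep '[{"fingers":1,"x":0,"y":0,"z":0.12,"twist":0},{"fingers":1,"x":0,"y":0.0,"z":0.12,"twist":0},{"fingers":1,"x":0,"y":0.0,"z":0.12,"twist":0}]'; python3 st.py
```

```text
clock: 2.17
tool_pos: [125.0, 979.0, 336.2]
eef_rot: [0.393, 3.097, 0.306]
contact_force: [-0.3, -0.0, -0.1]
width: 0.5
finger_force: 0.0
t 2.17 pos [125.  979.  336.2] z-axis [ 0.029  0.192 -0.981] y-axis [0.247 0.95  0.193] q [1.324 1.081 0.128 0.019 1.738 0.011] F [-0.3 -0.  -0.1] w 0.5
clock: 2.55
tool_pos: [118.1, 922.1, 490.6]
eef_rot: [0.392, 3.09, 0.377]
contact_force: [-0.1, 0.4, -0.0]
width: 0.6
finger_force: 0.0
t 2.55 pos [118.1 922.1 490.6] z-axis [ 0.035  0.236 -0.971] y-axis [0.246 0.94  0.237] q [1.314 0.911 0.127 0.028 1.864 0.007] F [-0.1  0.4 -0. ] w 0.6
```

```bash
python3 -m creep '[{"fingers":1,"x":0.07,"y":-0.09,"z":0,"twist":0.31},{"fingers":1,"x":0.07,"y":-0.09,"z":0,"twist":0.31},{"fingers":1,"x":0.07,"y":-0.09,"z":0,"twist":0.31},{"fingers":1,"x":0.07,"y":-0.09,"z":0,"twist":0.31},{"fingers":1,"x":0.07,"y":-0.09,"z":0,"twist":0.31},{"fingers":1,"x":0.07,"y":-0.09,"z":0,"twist":0.31},{"fingers":1,"x":0.07,"y":-0.09,"z":0,"twist":0.31},{"fingers":1,"x":0.07,"y":-0.09,"z":0,"twist":0.31},{"fingers":1,"x":0.07,"y":-0.09,"z":0,"twist":0.31},{"fingers":1,"x":0.07,"y":-0.09,"z":0,"twist":0.31},{"fingers":1,"x":0.07,"y":-0.09,"z":0,"twist":0.31},{"fingers":1,"x":0.07,"y":-0.09,"z":0,"twist":0.31}]'; python3 st.py
```

```text
clock: 4.05
tool_pos: [533.1, 391.6, 490.4]
eef_rot: [0.589, -2.993, -0.352]
contact_force: [1.1, 1.2, 0.1]
width: 0.3
finger_force: 0.0
t 4.05 pos [533.1 391.6 490.4] z-axis [-0.113  0.209 -0.971] y-axis [-0.365  0.9    0.237] q [ 0.36   0.188  1.133  0.248  1.845 -1.535] F [1.1 1.2 0.1] w 0.3
```

```bash
python3 -m creep '[{"fingers":1,"x":0.07,"y":-0.095,"z":0,"twist":0},{"fingers":1,"x":0.07,"y":-0.095,"z":0,"twist":0},{"fingers":1,"x":0.07,"y":-0.095,"z":0,"twist":0},{"fingers":1,"x":0.07,"y":-0.095,"z":0,"twist":0},{"fingers":1,"x":0.07,"y":-0.095,"z":0,"twist":0},{"fingers":1,"x":0.07,"y":-0.095,"z":0,"twist":0},{"fingers":1,"x":0.07,"y":-0.095,"z":0,"twist":0},{"fingers":1,"x":0.1,"y":0,"z":0,"twist":0},{"fingers":1,"x":0.12,"y":0,"z":0,"twist":0},{"fingers":1,"x":0.12,"y":0,"z":0,"twist":0}]'; python3 st.py
```

```text
clock: 5.3
tool_pos: [866.1, 60.0, 443.8]
eef_rot: [0.581, -3.034, -0.358]
contact_force: [0.3, -0.2, -0.4]
width: 0.4
finger_force: 0.0
t 5.3 pos [866.1  60.  443.8] z-axis [-0.074  0.219 -0.973] y-axis [-0.361  0.904  0.231] q [-0.129  0.96   0.134  0.248  2.137 -1.953] F [ 0.3 -0.2 -0.4] w 0.4
```

```bash
python3 -m creep '[{"fingers":1,"x":0.12,"y":0,"z":0,"twist":0.5},{"fingers":1,"x":0.12,"y":0,"z":0.0,"twist":0.5},{"fingers":1,"x":0.12,"y":0,"z":0.0,"twist":0},{"fingers":1,"x":0.12,"y":0,"z":0,"twist":0},{"fingers":1,"x":0.12,"y":0,"z":0,"twist":0}]'; python3 st.py
```

```text
clock: 5.92
tool_pos: [943.8, 60.8, 355.7]
eef_rot: [-0.797, 2.898, 0.299]
contact_force: [-0.2, -0.0, -0.6]
width: 0.2
finger_force: 0.0
t 5.92 pos [943.8  60.8 355.7] z-axis [ 0.063  0.221 -0.973] y-axis [-0.517  0.842  0.158] q [-0.123  1.062  0.128  0.243  1.906 -2.145] F [-0.2 -0.  -0.6] w 0.2
```

```bash
python3 -m creep '[{"fingers":1,"x":0.05,"y":0,"z":0.12,"twist":0.3},{"fingers":1,"x":0.05,"y":0,"z":0.12,"twist":0.2},{"fingers":1,"x":0.05,"y":0,"z":0.12,"twist":0},{"fingers":1,"x":0.12,"y":0,"z":0,"twist":0},{"fingers":1,"x":0.12,"y":0,"z":0,"twist":0},{"fingers":1,"x":0.12,"y":0,"z":0,"twist":0},{"fingers":1,"x":0.12,"y":0,"z":0,"twist":0}]'; python3 st.py
```

```text
clock: 6.8
tool_pos: [983.9, 62.3, 398.1]
eef_rot: [-0.832, 2.688, 0.225]
contact_force: [0.1, 0.4, 0.6]
width: 0.1
finger_force: 0.0
t 6.8 pos [983.9  62.3 398.1] z-axis [ 0.253  0.24  -0.937] y-axis [-0.572  0.818  0.055] q [-0.129  1.026  0.128  0.279  1.75  -2.217] F [0.1 0.4 0.6] w 0.1
```

```bash
python3 -m creep '[{"fingers":1,"x":0.05,"y":0,"z":0.12,"twist":-0.8},{"fingers":1,"x":0.05,"y":0,"z":0.12,"twist":-0.8},{"fingers":1,"x":0.05,"y":0,"z":0.12,"twist":-0.8},{"fingers":1,"x":0.12,"y":0,"z":0,"twist":-0.2},{"fingers":1,"x":0.12,"y":0,"z":0,"twist":0},{"fingers":1,"x":0.12,"y":0,"z":0,"twist":0},{"fingers":1,"x":0.12,"y":0,"z":0,"twist":0}]'; python3 st.py
```

```text
clock: 7.68
tool_pos: [1048.1, 55.2, 443.0]
eef_rot: [-0.176, 2.585, 0.09]
contact_force: [0.5, 0.0, -0.2]
width: 0.3
finger_force: 0.0
t 7.67 pos [1048.1   55.2  443. ] z-axis [ 0.516  0.1   -0.851] y-axis [-0.144  0.989  0.029] q [-0.095  1.003  0.128  0.149  1.476 -1.775] F [ 0.5  0.  -0.2] w 0.3
```

```bash
python3 -m creep '[{"fingers":1,"x":0.05,"y":0,"z":0.12,"twist":0},{"fingers":1,"x":0.12,"y":0,"z":0,"twist":0},{"fingers":1,"x":0.12,"y":0,"z":0,"twist":0},{"fingers":1,"x":0.12,"y":0,"z":0,"twist":0}]'; python3 st.py
```

```text
clock: 8.18
tool_pos: [1091.9, 50.9, 428.8]
eef_rot: [-0.161, 2.46, 0.083]
contact_force: [0.1, -0.8, -0.4]
width: 0.2
finger_force: 0.0
t 8.18 pos [1091.9   50.9  428.8] z-axis [ 0.62   0.101 -0.779] y-axis [-0.137  0.99   0.019] q [-0.098  1.041  0.128  0.167  1.314 -1.787] F [ 0.1 -0.8 -0.4] w 0.2
```

```bash
python3 -m creep '[{"fingers":0.15,"x":-0.1,"y":-0.02,"z":0,"twist":0},{"fingers":0.15,"x":-0.1,"y":-0.02,"z":0,"twist":0},{"fingers":0.15,"x":-0.1,"y":-0.02,"z":0,"twist":0},{"fingers":0.15,"x":-0.1,"y":-0.02,"z":0,"twist":0},{"fingers":0.15,"x":-0.1,"y":-0.02,"z":0,"twist":0},{"fingers":0.15,"x":-0.1,"y":-0.02,"z":0,"twist":0},{"fingers":0.15,"x":-0.1,"y":-0.02,"z":0,"twist":0.6},{"fingers":0.15,"x":-0.1,"y":-0.02,"z":0,"twist":0.6},{"fingers":0.15,"x":-0.1,"y":-0.02,"z":0,"twist":0.6},{"fingers":0.15,"x":-0.1,"y":-0.02,"z":0,"twist":0.6},{"fingers":0.15,"x":-0.1,"y":-0.02,"z":0,"twist":0.6},{"fingers":0.15,"x":-0.1,"y":-0.02,"z":0,"twist":0.6}]'; python3 st.py
```

```text
clock: 9.68
tool_pos: [535.7, -11.6, 464.3]
eef_rot: [-0.828, 2.41, 0.341]
contact_force: [-0.3, -0.2, 0.8]
width: 39.7
finger_force: 0.0
t 9.68 pos [535.7 -11.6 464.3] z-axis [ 0.428  0.403 -0.809] y-axis [-0.627  0.777  0.055] q [-0.553 -0.373  1.781  0.604  1.551 -2.741] F [-0.3 -0.2  0.8] w 39.7
```

```bash
python3 -m creep '[{"fingers":-0.06,"x":-0.045,"y":-0.005,"z":0,"twist":-0.7},{"fingers":-0.06,"x":-0.045,"y":-0.005,"z":0,"twist":-0.7},{"fingers":-0.06,"x":-0.045,"y":-0.005,"z":0,"twist":-0.7},{"fingers":-0.06,"x":0,"y":0,"z":-0.1,"twist":0},{"fingers":-0.06,"x":0,"y":0,"z":-0.1,"twist":0},{"fingers":-0.06,"x":0,"y":0,"z":-0.1,"twist":0}]'; python3 st.py
```

```text
clock: 10.42
tool_pos: [469.6, -18.6, 313.4]
eef_rot: [-0.373, 2.495, 0.192]
contact_force: [-0.1, -0.5, -1.0]
width: 49.7
finger_force: 0.0
t 10.43 pos [469.6 -18.6 313.4] z-axis [ 0.546  0.221 -0.808] y-axis [-0.308  0.95   0.052] q [-0.601 -0.676  2.238  0.545  1.247 -2.557] F [-0.1 -0.5 -1. ] w 49.7
```

```bash
python3 -m creep '[{"fingers":-0.06,"x":0,"y":0,"z":-0.1,"twist":0},{"fingers":-0.06,"x":0,"y":0,"z":-0.1,"twist":0},{"fingers":-0.06,"x":0,"y":0,"z":-0.1,"twist":0}]'; python3 st.py
```

```text
clock: 10.8
tool_pos: [470.1, -15.5, 165.5]
eef_rot: [-0.366, 2.5, 0.189]
contact_force: [1.3, -0.6, 0.0]
width: 50.0
finger_force: 0.0
t 10.8 pos [470.1 -15.5 165.5] z-axis [ 0.544  0.217 -0.811] y-axis [-0.302  0.952  0.052] q [-0.587 -0.528  2.422  0.629  0.96  -2.742] F [ 1.3 -0.6  0. ] w 50.0
```

```bash
python3 -m creep '[{"fingers":-0.28,"x":0,"y":0.01,"z":0,"twist":-0.6},{"fingers":-0.28,"x":0,"y":0.01,"z":0,"twist":-0.6},{"fingers":-0.28,"x":0,"y":0,"z":-0.1,"twist":0},{"fingers":-0.28,"x":0,"y":0,"z":-0.1,"twist":0}]'; python3 st.py
```

```text
clock: 11.3
tool_pos: [471.2, -5.7, 67.3]
eef_rot: [-0.106, 2.514, 0.103]
contact_force: [0.8, 0.5, 0.4]
width: 60.4
finger_force: 0.0
t 11.3 pos [471.2  -5.7  67.3] z-axis [ 0.58   0.098 -0.809] y-axis [-0.1    0.994  0.049] q [-0.478 -0.35   2.517  0.717  0.569 -2.668] F [0.8 0.5 0.4] w 60.4
```

```bash
python3 -m creep '[{"fingers":-0.28,"x":0.01,"y":0,"z":-0.05,"twist":0},{"fingers":-0.28,"x":0.01,"y":0,"z":-0.045,"twist":0},{"fingers":-0.28,"x":0,"y":0,"z":0,"twist":0}]'; python3 st.py; python3 - <<'E'
from h import *
c=read_camera("top"); s=read_camera("side")
big=np.hstack([cv2.resize(c["img"][120:250,290:420],None,fx=3,fy=3,interpolation=2),cv2.resize(s["img"][110:240,240:370],None,fx=3,fy=3,interpolation=2)])
cv2.imwrite("pics/z2.png",big[:,:,::-1])
p=sensors.read_state()["tool_pos"]; print(proj(c,p),proj(s,p))
E
```

```text
clock: 11.68
tool_pos: [480.5, 2.5, 29.3]
eef_rot: [-0.095, 2.536, 0.097]
contact_force: [0.2, -0.8, 0.7]
width: 60.1
finger_force: 0.0
t 11.68 pos [480.5   2.5  29.3] z-axis [ 0.563  0.091 -0.822] y-axis [-0.09   0.995  0.048] q [-0.426 -0.188  2.483  0.809  0.451 -2.741] F [ 0.2 -0.8  0.7] w 60.1
(np.float64(343.2083420496572), np.float64(219.7490787940054)) (np.float64(293.0626590880274), np.float64(220.9708105478785))
```

View pics/z2.png

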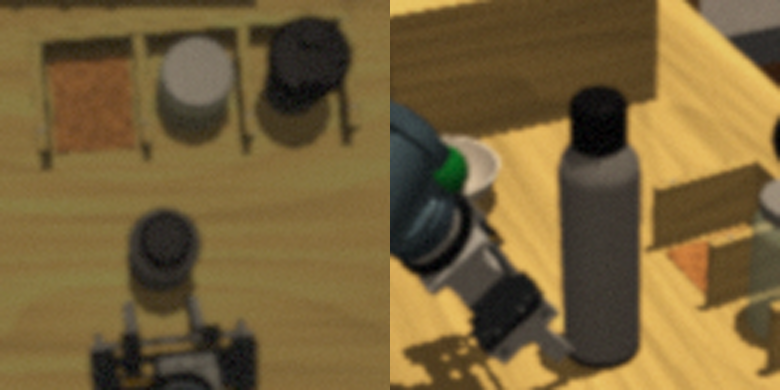

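```bash
python3 -m creep '[{"fingers":-0.28,"x":0,"y":0,"z":-0.01,"twist":-0.3},{"fingers":-0.28,"x":0.0,"y":0.002,"z":-0.01,"twist":-0.2},{"fingers":-0.28,"x":0.01,"y":0.002,"z":0,"twist":0},{"fingers":-0.28,"x":0.01,"y":0,"z":0,"twist":0},{"fingers":-0.28,"x":0.01,"y":0,"z":0,"twist":0},{"fingers":-0.28,"x":0.01,"y":0,"z":0,"twist":0}]'; python3 st.py
```

```text
clock: 12.52
tool_pos: [501.7, 3.6, 20.6]
eef_rot: [0.016, 2.534, 0.06]
contact_force: [-0.3, -0.2, -1.2]
width: 60.1
finger_force: 0.1
t 12.53 pos [501.7   3.6  20.6] z-axis [ 0.571  0.039 -0.82 ] y-axis [-0.002  0.999  0.047] q [-0.357 -0.102  2.435  0.793  0.339 -2.609] F [-0.3 -0.2 -1.2] w 60.1
```

```bash
python3 -m creep '[{"fingers":-0.28,"x":0.01,"y":0,"z":0,"twist":0},{"fingers":-0.28,"x":0.008,"y":0.005,"z":0,"twist":0.1},{"fingers":-0.28,"x":0.008,"y":0.008,"z":0,"twist":0.1},{"fingers":-0.28,"x":0.008,"y":0.008,"z":0,"twist":0.1},{"fingers":-0.28,"x":0.008,"y":0.008,"z":0,"twist":0.1},{"fingers":-0.28,"x":0.008,"y":0.008,"z":0,"twist":0}]'; python3 st.py; python3 - <<'E'
from h import *
c=read_camera("top"); s=read_camera("side")
big=np.hstack([cv2.resize(c["img"][120:250,290:420],None,fx=3,fy=3,interpolation=2),cv2.resize(s["img"][110:240,240:370],None,fx=3,fy=3,interpolation=2)])
cv2.imwrite("pics/z3.png",big[:,:,::-1])
E
```

```text
clock: 13.28
tool_pos: [526.5, 21.3, 20.2]
eef_rot: [-0.07, 2.534, 0.085]
contact_force: [-3.6, -4.9, 1.1]
width: 60.5
finger_force: 2.9
t 13.28 pos [526.5  21.3  20.2] z-axis [ 0.567  0.077 -0.82 ] y-axis [-0.07   0.997  0.045] q [-0.312 -0.03   2.37   0.82   0.345 -2.655] F [-3.6 -4.9  1.1] w 60.5
```

View pics/z3.png

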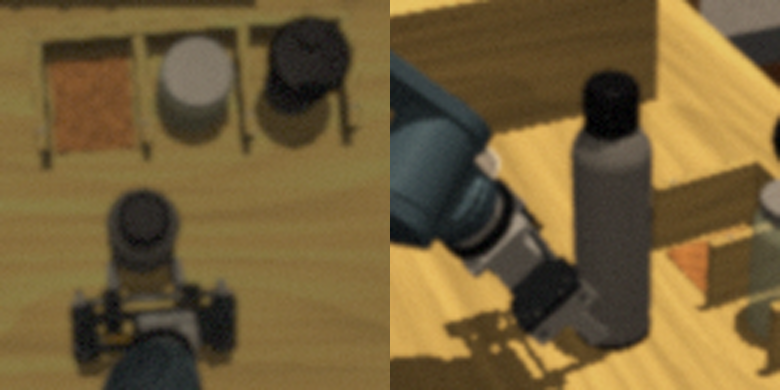

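```bash
python3 -m creep '[{"fingers":-0.28,"x":0.008,"y":0.009,"z":0,"twist":0},{"fingers":-0.28,"x":0.008,"y":0.009,"z":0,"twist":0},{"fingers":-0.28,"x":0.008,"y":0.009,"z":0,"twist":0},{"fingers":-0.28,"x":0.008,"y":0.009,"z":0,"twist":0},{"fingers":-0.28,"x":0.008,"y":0.009,"z":0,"twist":0},{"fingers":-0.28,"x":0.008,"y":0.009,"z":0,"twist":0},{"fingers":-0.28,"x":0.008,"y":0.009,"z":0,"twist":0},{"fingers":-0.28,"x":0.008,"y":0.009,"z":0,"twist":0},{"fingers":-0.28,"x":0.008,"y":0.009,"z":0,"twist":0},{"fingers":-0.28,"x":0.008,"y":0.009,"z":0,"twist":0}]'; python3 st.py; python3 - <<'E'
from h import *
c=read_camera("top"); s=read_camera("side")
big=np.hstack([cv2.resize(c["img"][120:250,290:420],None,fx=3,fy=3,interpolation=2),cv2.resize(s["img"][110:240,240:370],None,fx=3,fy=3,interpolation=2)])
cv2.imwrite("pics/z4.png",big[:,:,::-1])
E
```

```text
clock: 14.62
tool_pos: [566.1, 66.9, 20.1]
eef_rot: [-0.071, 2.534, 0.087]
contact_force: [-4.1, -4.4, 2.5]
width: 60.3
finger_force: 3.3
t 14.62 pos [566.1  66.9  20.1] z-axis [ 0.566  0.078 -0.82 ] y-axis [-0.071  0.996  0.046] q [-0.168  0.073  2.265  0.68   0.277 -2.404] F [-4.1 -4.4  2.5] w 60.3
```

View pics/z4.png

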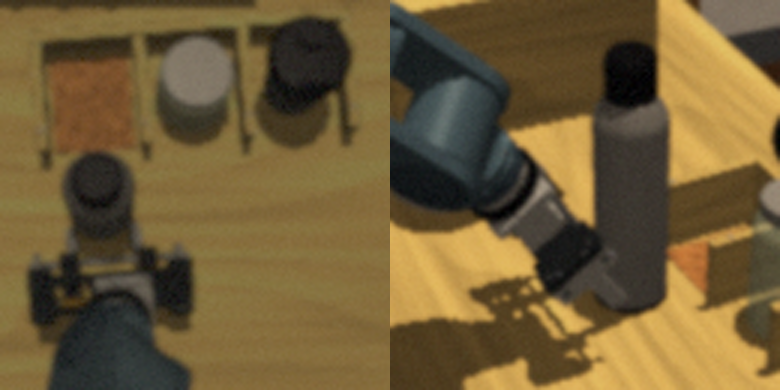

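```bash
python3 -m creep '[{"fingers":-0.28,"x":-0.03,"y":-0.004,"z":0,"twist":0},{"fingers":0.1,"x":-0.03,"y":0,"z":0,"twist":-0.4},{"fingers":0.1,"x":0,"y":0.004,"z":0,"twist":0},{"fingers":0.1,"x":0,"y":0,"z":0,"twist":0},{"fingers":0.1,"x":0.02,"y":0,"z":0,"twist":0},{"fingers":0.1,"x":0.015,"y":0,"z":0,"twist":0},{"fingers":0.1,"x":0.01,"y":0,"z":0,"twist":0},{"fingers":0.1,"x":0.01,"y":0.001,"z":0,"twist":0},{"fingers":0.1,"x":0.01,"y":0.002,"z":0,"twist":0},{"fingers":0.1,"x":0.01,"y":0.002,"z":0,"twist":0},{"fingers":0.1,"x":0.01,"y":0.002,"z":0,"twist":0},{"fingers":0.1,"x":0.01,"y":0.002,"z":0,"twist":0}]'; python3 st.py; python3 - <<'E'
from h import *
c=read_camera("top"); s=read_camera("side")
big=np.hstack([cv2.resize(c["img"][120:250,270:400],None,fx=3,fy=3,interpolation=2),cv2.resize(s["img"][110:240,240:370],None,fx=3,fy=3,interpolation=2)])
cv2.imwrite("pics/z5.png",big[:,:,::-1])
E
```

```text
clock: 16.23
tool_pos: [582.6, 72.1, 19.1]
eef_rot: [0.016, 2.537, 0.061]
contact_force: [-7.4, -1.3, 3.1]
width: 42.6
finger_force: 3.9
t 16.23 pos [582.6  72.1  19.1] z-axis [ 0.568  0.041 -0.822] y-axis [-0.002  0.999  0.048] q [-0.124  0.114  2.22   0.488  0.237 -2.125] F [-7.4 -1.3  3.1] w 42.6
```

View pics/z5.png

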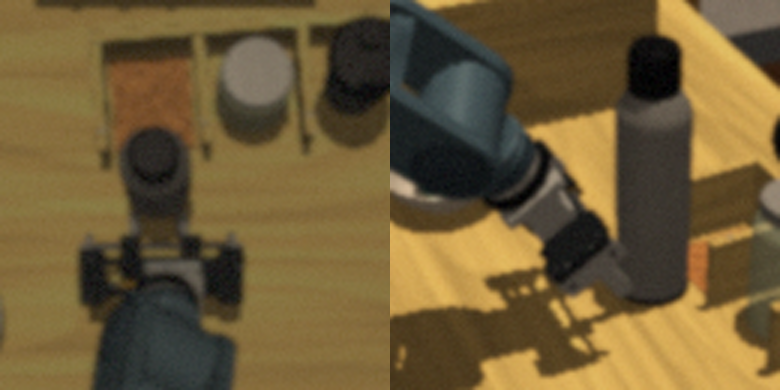

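The flask is upright at the bay mouth, with its cap at crop (155,153), which is (321.7,171) in the full image. Next I'll check its lateral offset against the bay centre line.

```bash
python3 - <<'E'
from h import *
c=read_camera("top")
print("flask",onz(c,321.7,171,280).round(0),onz(c,345,199.5,280).round(0))
# bay: floor front ends of the dividers (crop 105,165 / 207,158) and tops (105,152 / 203,143)
for p,z in(((105,165),0),((207,158),0),((105,150),80),((203,143),80)): print(z,onz(c,270+p[0]/3,120+p[1]/3,z).round(0))
E
```

```text
flask [614.  69. 280.] [530.   1. 280.]
0 [639. 132.   0.]
0 [646.  14.   0.]
80 [646. 128.  80.]
80 [653.  19.  80.]
```

```bash
python3 -m creep '[{"fingers":0.1,"x":0.01,"y":0.001,"z":0,"twist":0},{"fingers":0.1,"x":0.01,"y":0.001,"z":0,"twist":0},{"fingers":0.1,"x":0.01,"y":0.001,"z":0,"twist":0},{"fingers":0.1,"x":0.01,"y":0.001,"z":0,"twist":0},{"fingers":0.1,"x":0.01,"y":0.001,"z":0,"twist":0},{"fingers":0.1,"x":0.01,"y":0.001,"z":0,"twist":0}]'; python3 st.py
```

```text
clock: 17.12
tool_pos: [612.6, 75.2, 19.2]
eef_rot: [0.016, 2.537, 0.061]
contact_force: [-6.1, -0.5, 3.3]
width: 42.3
finger_force: 3.4
t 17.12 pos [612.6  75.2  19.2] z-axis [ 0.568  0.041 -0.822] y-axis [-0.002  0.999  0.048] q [-0.109  0.178  2.146  0.439  0.242 -2.063] F [-6.1 -0.5  3.3] w 42.3
```

```bash
python3 -m creep '[{"fingers":0.1,"x":0.01,"y":0.0005,"z":0,"twist":0},{"fingers":0.1,"x":0.01,"y":0.0005,"z":0,"twist":0},{"fingers":0.1,"x":0.01,"y":0.0005,"z":0,"twist":0},{"fingers":0.1,"x":0.01,"y":0.0005,"z":0,"twist":0},{"fingers":0.1,"x":0.01,"y":0.0005,"z":0,"twist":0},{"fingers":0.1,"x":0.01,"y":0.0005,"z":0,"twist":0}]'; python3 st.py;python3 -m creep '[{"fingers":0.1,"x":0.01,"y":0.0005,"z":0,"twist":0},{"fingers":0.1,"x":0.01,"y":0.0005,"z":0,"twist":0},{"fingers":0.1,"x":0.01,"y":0.0005,"z":0,"twist":0},{"fingers":0.1,"x":0.01,"y":0.0005,"z":0,"twist":0},{"fingers":0.1,"x":0.01,"y":0.0005,"z":0,"twist":0}]'; python3 st.py; python3 - <<'E'
from h import *
c=read_camera("top"); s=read_camera("side")
big=np.hstack([cv2.resize(c["img"][120:250,270:400],None,fx=3,fy=3,interpolation=2),cv2.resize(s["img"][100:230,280:410],None,fx=3,fy=3,interpolation=2)])
cv2.imwrite("pics/z6.png",big[:,:,::-1])
E
```

```text
clock: 17.88
tool_pos: [642.5, 76.7, 19.2]
eef_rot: [0.016, 2.537, 0.061]
contact_force: [-7.1, -0.8, 2.5]
width: 42.3
finger_force: 3.5
t 17.88 pos [642.5  76.7  19.2] z-axis [ 0.568  0.041 -0.822] y-axis [-0.002  0.999  0.048] q [-0.099  0.238  2.072  0.397  0.252 -2.012] F [-7.1 -0.8  2.5] w 42.3
clock: 18.5
tool_pos: [667.5, 77.9, 19.2]
eef_rot: [0.016, 2.537, 0.061]
contact_force: [-7.1, -0.5, 2.5]
width: 42.2
finger_force: 3.5
t 18.5 pos [667.5  77.9  19.2] z-axis [ 0.568  0.041 -0.822] y-axis [-0.002  0.999  0.048] q [-0.091  0.286  2.01   0.362  0.263 -1.972] F [-7.1 -0.5  2.5] w 42.2
```

View pics/z6.png

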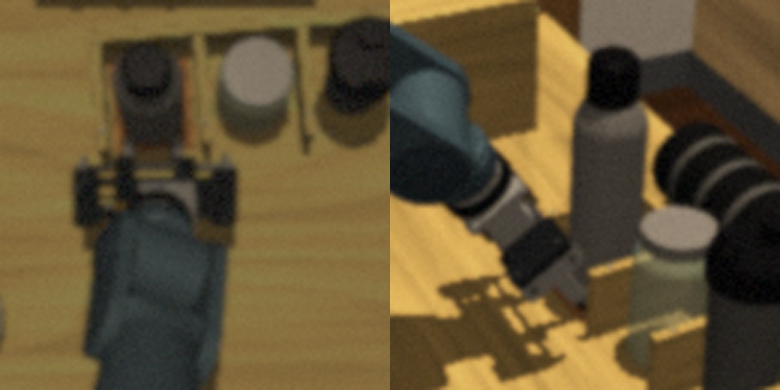

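```bash
python3 -m creep '[{"fingers":0.1,"x":0.01,"y":0.0005,"z":0,"twist":0},{"fingers":0.1,"x":0.008,"y":0.0005,"z":0,"twist":0},{"fingers":0.1,"x":0,"y":0,"z":0,"twist":0},{"fingers":0.1,"x":-0.01,"y":0,"z":0,"twist":0},{"fingers":0.1,"x":-0.03,"y":-0.001,"z":0,"twist":0},{"fingers":0.1,"x":-0.05,"y":-0.001,"z":0,"twist":0},{"fingers":0.1,"x":-0.06,"y":-0.001,"z":0,"twist":0},{"fingers":0.1,"x":-0.06,"y":0,"z":0.02,"twist":0},{"fingers":0.1,"x":-0.06,"y":0,"z":0.06,"twist":0},{"fingers":0.1,"x":0,"y":0,"z":0.1,"twist":0},{"fingers":0.1,"x":0,"y":0,"z":0.1,"twist":0},{"fingers":0.1,"x":0,"y":0,"z":0,"twist":0}]'; python3 st.py; python3 - <<'E'
from h import *
c=read_camera("top"); s=read_camera("side")
big=np.hstack([cv2.resize(c["img"][120:250,270:400],None,fx=3,fy=3,interpolation=2),cv2.resize(s["img"][100:230,280:410],None,fx=3,fy=3,interpolation=2)])
cv2.imwrite("pics/z7.png",big[:,:,::-1])
E
```

```text
clock: 20.1
tool_pos: [545.2, 76.3, 166.5]
eef_rot: [0.015, 2.523, 0.059]
contact_force: [0.7, 0.7, 0.4]
width: 42.1
finger_force: 0.0
t 20.1 pos [545.2  76.3 166.5] z-axis [ 0.58   0.039 -0.814] y-axis [-0.002  0.999  0.046] q [-0.125 -0.311  2.274  0.204  0.576 -1.82 ] F [0.7 0.7 0.4] w 42.1
```

View pics/z7.png

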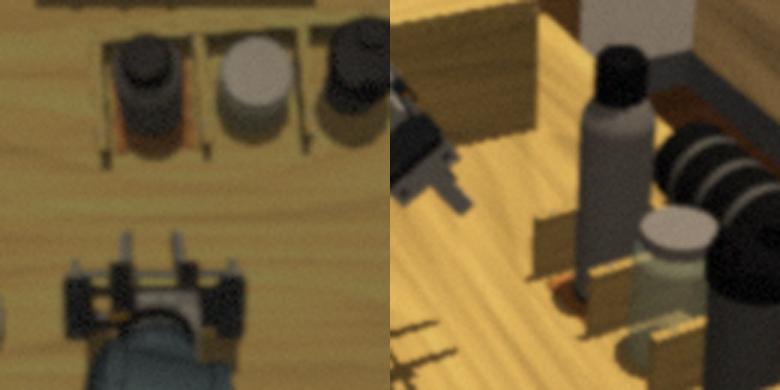

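The flask stands upright inside the bay. In the top crop its foot ends at about row 138, the front edges are at about row 160, and some cork shows in front of it. The hand is clear of everything.

```bash
python3 -c "
from station import env
print(env.job_done())"
```

```text
the job is handed in; nothing more can be done
None
```

The flask now stands upright in the cork-floored bay, fully behind the bay's front edges; the hand is clear of everything, and the job was handed in at about 20 s of the 67 s limit (no verdict was returned).

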